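# Slide the sample carriage of a vial photometer home and start the reading

### The arm

A 6-joint arm with a two-finger parallel gripper is mounted at the origin on a cart in front of the work surface, level with it; the furniture and walls round the work are solid. World frame = base frame: x ahead of the robot, y to its left, z up, the work surface at z = 0. Lengths are in m, angles in rad, forces in N, time in s.
With the tool pointing down it reaches from about 0.375 to 0.9 m from the base axis. Payload 3.1 kg.
Tool frame: the origin (TCP) lies between the finger pads; the fingertips stand 19 mm ahead of it and the grasp point (between the pads) is the TCP; z points along the fingers, y is the direction in which the jaws open and shut (so a half turn about z gives the same grasp; the last joint's range is limited). The gripper opens to 85 mm and grips with 20 to 120 N. Pads are 22 mm wide; open, the fingers measure 114 mm over their backs; the gripper's body (76 mm by 85 mm) begins 54 mm behind the grasp point. The pads swing forward as they close: fully open they stand 13 mm farther back than shut.
Start: joints at [1.042, 0.527, 1.433, -0, 1.181, -0.178], TCP at [0.214, 0.587, 0.25] pointing down, gripper open.
Joint ranges: [-3.08, 3.08], [-0.75, 2.2], [0.22, 2.44], [-1.43, 4.57], [0, 2.65], [-2.85, 2.85]. Speed limits (rad/s): [2.79, 2.79, 3.14, 3.14, 3.14, 3.14].

### API

Orientations are given as a unit quaternion [x, y, z, w].
In Python, from station import manip, optics, job gives the robot as it stands.
- The arm moves only by the shell command python3 -m inch 'ROWS' [OPENING] [FORCE]. ROWS is JSON, one flat list of numbers, 4 for each row, row after row: the shift along the world's x, y, z in cm, then the turn about the world's z in rad. A call has 1 to 20 rows; each row shifts and turns the commanded pose from where the row before left it; what a row does not reach is not made up. A row lasts 1/8 s, in which the tool goes at most 62.5 mm and 10.7 degrees, less where a joint would pass 70% of its speed; a pose out of reach is approached as far as the arm can. A call with a gripper value outside its range is refused whole. OPENING is the opening in per cent of the stroke, from 0 (shut) to 100 (fully open), set as the call begins (- or left out, the last holds). The fingers move at their own pace and stop on an object; FORCE is the grip in N (left out, the last holds). Time passes only in rows, so rows that do not move let the fingers close. It gives the time, the measured TCP pose, the force and the opening at its end, in the units of the state.
- manip.sense(): the state, without advancing time (a new reading comes with each control period).
- optics.snapshot(name): name is "side" or "top" or "wrist"; returns (picture, depth): 420x560x3 uint8, red, green, blue; 420x560 float32, m along the optical axis (not along the pixel's ray), 0 where there is no reading.
- optics.camera_model(name): a dict with "mtx" (3x3 intrinsics, pixels), "dist_coeffs" ([k1, k2, p1, p2, k3] as OpenCV has them; the pictures are not rectified), "camera_from_world" (4x4, takes a point from world to camera coordinates); the wrist camera has in their place "tool_from_camera" (4x4, takes a point from camera to tool coordinates, whose origin is the TCP and whose axes are the flange's). Camera axes: x right, y up, looking along -z (the intrinsics and any distortion apply to the point x, -y, -z); pixel columns grow to the right and rows downward; lengths in m; the calibration is good to about 2 mm. A picture is of the moment at which its call begins: read the wrist's pose just before it. camera_model takes no time and is no camera call.
- job.sign_off(): hands the job in, once; it reports no verdict.
The state is a dict: "t": time; "q": joint angles; "qd": joint speeds; "tau": joint torques, N m; "tcp_pos": TCP position; "tool_rot": TCP orientation; "force": force on the tool from outside, world axes, zero at the start; "ft_torque": the same for the moment, N m; "finger_gap": opening from 0.0 (shut) to 1.0 (fully open).
Only numpy, scipy, OpenCV 4.12 (cv2) and the standard library are available. Lean on these libraries where they do the work, as an engineer would, in place of code of your own. Each camera call takes 0.05 s, during which the arm holds its last target.

### The job

Get the sample read: hold down the orange release button on the carriage of the small photometer and, with it held, push the carriage past the blank stop and into the measuring bay until it meets its end stop; then let the button spring up so that the carriage is locked there. Next press the green start key on the photometer's roof and let go of it. Nothing is to be picked up: leave the vials standing in their wells, and leave the bottles, the beaker and the spare vial round it where they are.

Things in the scene. Friction and masses are not known exactly. Their poses are not given: they have to be found in the camera images.
- reader: Small white bench photometer, fixed on the bench; position and yaw differ each time, its -x side is roughly towards the robot. Origin on the bench top, mid-rail, under the mouth of the measuring bay; z up. The housing runs 125 mm from the mouth along -y, x -58 to +58 mm, 109 mm high; a sloped display console (84 mm high) is on its -x side, out to x = -93 mm.
- mouth (a point): Middle of the black-framed mouth of the measuring bay (reader y = 0), 65 mm above the bench. The carriage goes in here along the reader's -y.
- rail_end (a point): Top of the black end cap of the aluminium guide rail, 24 mm above the bench, 240 mm from the mouth along the reader's +y. The rail is 72 mm wide and 26 mm high, on a bed plate 86 mm wide.
- carriage (a joint): Position of the carriage in m: 0 = load (start), 0.081 = blank stop, 0.115 = home at its end stop, flange against the mouth. Grows along the reader's -y. Slides with 1.5 N of friction, but a cross bar on the release button locks it in rail notches at load, blank stop and home, with up to 1.5 mm of play; if let go on the way, it catches at the next notch.
- release (a joint): How far the orange release button is pressed, in m: 0 = up (locked when at a notch), 0.008 = fully down. The lock is clear of the rail beyond about 0.0045; between notches the rail holds the released button at 0.004. It springs back; 4 N start it moving, 7 N hold it fully down.
- release_top (a point): Centre of the top of the orange ribbed release button, 29 mm (reader x) by 32 mm (y), on the carriage's outer tail: 48 mm above the bench when up, 40 mm when fully down; it is pressed straight down and rides with the carriage. The deck round it is 34 mm above the bench. No part of the carriage stands above it on the side away from the housing.
- lug (a point): Point, 50 mm above the bench, on the face of the black push lug that looks at the release button. The lug stands upright on the carriage between button and housing, 40 mm wide (reader x), 7 mm thick, top 68 mm above the bench; this face is 26 mm from the button's centre. Fingers on the button can push the carriage by it.
- flange (a point): Point, 65 mm above the bench, on the housing-side face of the carriage's grey upright flange (72 mm wide, 29 to 101 mm above the bench), 80 mm from the button's centre. When home it lies against the mouth. The black light plug and the well block with the vials are ahead of it.
- start (a joint): How far the green start key is pressed, in m: 0 = up, 0.005 = fully down; it springs back. A press counts beyond 0.003. 4 N press it fully down.
- start_top (a point): Centre of the top of the round green start key, 22 mm across, on the middle of the housing's flat roof, 45 mm behind the mouth (reader y = -45 mm), in a grey collar 38 mm across. The roof is 109 mm above the bench, the collar's top 121 mm, the key's top 126 mm when up and 121 mm when fully down. It is pressed straight down.
- well_front (a point): Centre of the floor, 36 mm above the bench, of the carriage's front well (25 mm across, 18 mm deep), nearer the housing. Rides with the carriage.
- well_rear (a point): The same of the rear well, 34 mm farther from the housing, nearer the flange.
- blank_vial: Capped vial with teal liquid and white cap, 23 mm across, 51 mm high, standing loose in the front well. Origin at the centre of its underside, z up.
- sample_vial: A second such vial, 23 by 51 mm, loose in the rear well. Origin at the centre of its underside, z up.
- amber_bottle: Loose brown reagent bottle, 53 mm across, 141 mm high, on the bench behind the photometer. Origin at the centre of its underside. A bystander.
- wash_bottle: Loose white bottle, 68 mm across, 154 mm high, on the bench behind the rail. Origin at the centre of its underside. A bystander; it may have changed places with the brown bottle.
- small_beaker: Loose small glass beaker, 51 mm across, 52 mm high, on the bench on the robot's side of the rail. Origin at the centre of its underside. A bystander.
- spare_vial: Loose capped vial, 27 mm across, 60 mm high, on the bench on the robot's side of the rail. Origin at the centre of its underside. A bystander; it may have changed places with the beaker.

How it is judged:
By the outcome, as a careful person would: the job done as asked, in the order asked, and still so for the second after the job is handed in, with the robot touching nothing.
It also fails if it takes over 42 s, if anything falls off the work surface, if the arm or the gripper's body presses on something with over 40 N, if the wrist force passes 120 N, or if a joint passes its speed limit or range.

## Working session

There is one attempt and no reset: what is moved stays moved. The work goes in short steps, Python scripts to look and compute and a shell command to move; the robot and the scene stay as the last step left them, time stands still between calls to the robot, and variables do not carry over. Pictures are saved under pics/ and viewed, and the job is handed in when it is done.

```bash
mkdir -p pics; ls
python3 - <<'E'
from station import manip,optics
import cv2,numpy as np
s=manip.sense();print(s)
for n in("side","top"):
    p,d=optics.snapshot(n);cv2.imwrite(f"pics/{n}0.png",p[:,:,::-1]);np.savez(f"pics/{n}0.npz",p=p,d=d)
    print(n,optics.camera_model(n),(d>0).mean())
E
```

```text
pics
{'t': 0.0, 'q': array([ 1.04250317e+00,  5.28450516e-01,  1.43391945e+00,  1.85473056e-05,
        1.18135037e+00, -1.78505588e-01]), 'qd': array([ 0.00100111,  0.00144419, -0.00079567, -0.00194818, -0.00030248,
        0.00131897]), 'tau': array([ 1.96626485e-05, -4.42353880e+01, -1.78022575e+01, -2.15946284e-04,
        8.35617335e-03, -1.70947953e-05]), 'tcp_pos': array([0.21381444, 0.58657629, 0.24933771]), 'tool_rot': array([ 1.74006921e-01,  9.84743855e-01, -9.95129047e-04, -3.76229141e-04]), 'force': array([-0.82664489,  0.97079854, -0.24526063]), 'ft_torque': array([ 0.02960515, -0.01692917,  0.01125648]), 'finger_gap': 0.9988466514394827}
side {'mtx': array([[472.5864351 ,   0.        , 282.81544003],
       [  0.        , 472.5864351 , 206.74813854],
       [  0.        ,   0.        ,   1.        ]]), 'dist_coeffs': array([-0.16481157,  0.        ,  0.        ,  0.        ,  0.        ]), 'camera_from_world': array([[ 0.91439015, -0.40478931, -0.00602263, -0.41106428],
       [ 0.19922653,  0.43698824,  0.87712603, -0.29291933],
       [-0.35241942, -0.80323526,  0.48022251, -0.58409502],
       [ 0.        ,  0.        ,  0.        ,  1.        ]])} 0.9959353741496598
top {'mtx': array([[498.90001358,   0.        , 282.02197699],
       [  0.        , 498.90001358, 210.31529033],
       [  0.        ,   0.        ,   1.        ]]), 'dist_coeffs': array([-0.01500047,  0.        ,  0.        ,  0.        ,  0.        ]), 'camera_from_world': array([[ 7.87278544e-04, -9.99725188e-01, -2.34292061e-02,
         2.29194380e-01],
       [ 9.94070421e-01, -1.76518904e-03,  1.08723883e-01,
        -5.28140659e-01],
       [-1.08735361e-01, -2.33758767e-02,  9.93795849e-01,
        -9.49617533e-01],
       [ 0.00000000e+00,  0.00000000e+00,  0.00000000e+00,
         1.00000000e+00]])} 0.9959353741496598
```

View pics/side0.png

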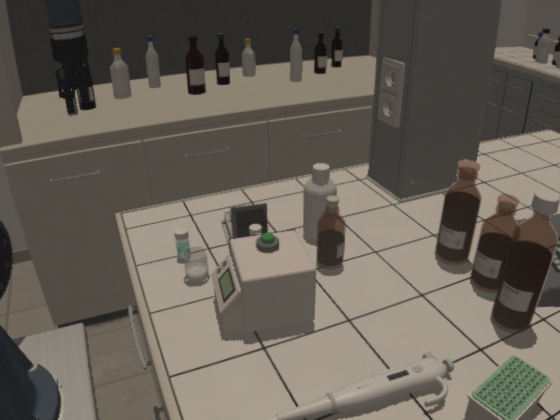

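View pics/top0.png

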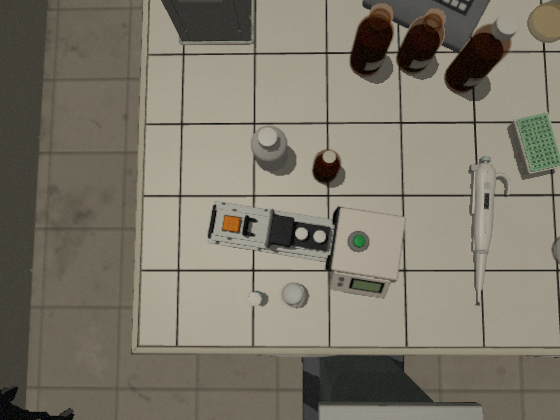

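The top view shows the reader with its housing at about (368,240), the green key at (358,241), the orange button at (231,224) and the rail running left. The bottles are behind it (above), and the beaker (293,294) and spare vial (256,299) are on the robot's side. Next I'll measure these.

```bash
cat > h.py <<'E'
import cv2,numpy as np
from station import manip,optics
from scipy.spatial.transform import Rotation as R
def ray(name,uv,T=None):
    m=optics.camera_model(name)
    x,y=cv2.undistortPoints(np.array([[uv]],float),m["mtx"],m["dist_coeffs"])[0,0]
    W=np.linalg.inv(m["camera_from_world"]) if T is None else T
    return W[:3,3],W[:3,:3]@np.array([x,-y,-1.])
def onz(name,uv,z,T=None):
    o,d=ray(name,uv,T);return o+d*(z-o[2])/d[2]
def dep(name,uv,d):
    o,r=ray(name,uv);return o+r*d
def blobs(p,lo,hi,amin=15):
    h=cv2.cvtColor(p,cv2.COLOR_RGB2HSV);m=cv2.inRange(h,np.array(lo),np.array(hi))
    c,_=cv2.findContours(m,cv2.RETR_EXTERNAL,cv2.CHAIN_APPROX_NONE)
    return sorted([(cv2.contourArea(k),cv2.minAreaRect(k)) for k in c if cv2.contourArea(k)>=amin],key=lambda a:-a[0])
ORG=((8,150,120),(22,255,255)); GRN=((55,120,60),(85,255,255))
def wristT(s):
    m=optics.camera_model("wrist");T=np.eye(4);T[:3,:3]=R.from_quat(s["tool_rot"]).as_matrix();T[:3,3]=s["tcp_pos"]
    return T@m["tool_from_camera"]
E
python3 - <<'E'
from h import *
for n in("top","side"):
    f=np.load(f"pics/{n}0.npz");p,d=f["p"],f["d"]
    for nm,c,z in(("org",ORG,.048),("grn",GRN,.126)):
        for a,r in blobs(p,*c)[:3]:
            u,v=r[0];dd=d[int(v),int(u)]
            print(n,nm,a,np.round(r[0],1),np.round(r[1],1),r[2],onz(n,r[0],z).round(4),dep(n,r[0],dd).round(4))
for nm,uv,z in(("vialB",(319.5,236.5),.087),("vialS",(302,233),.087),("lugtop",(249,226),.068),("flL",(0,0),0)):
    print(nm,onz("top",uv,z).round(4))
f=np.load("pics/top0.npz");cv2.imwrite("pics/topz.png",cv2.resize(f["p"][180:310,195:415,::-1],None,fx=3.6,fy=3.6,interpolation=2))
E
```

```text
top org 194.5 [230.7 223.3] [15.6 14.1] 9.462322235107422 [0.5014 0.3277 0.048 ] [0.5015 0.3279 0.0466]
top grn 95.0 [358.5 240.5] [11. 11.] 90.0 [0.4643 0.0921 0.126 ] [0.4641 0.0925 0.1291]
vialB [0.4736 0.1586 0.087 ]
vialS [0.48   0.1908 0.087 ]
lugtop [0.4946 0.2905 0.068 ]
flL [0.9931 0.8439 0.    ]
```

View pics/topz.png

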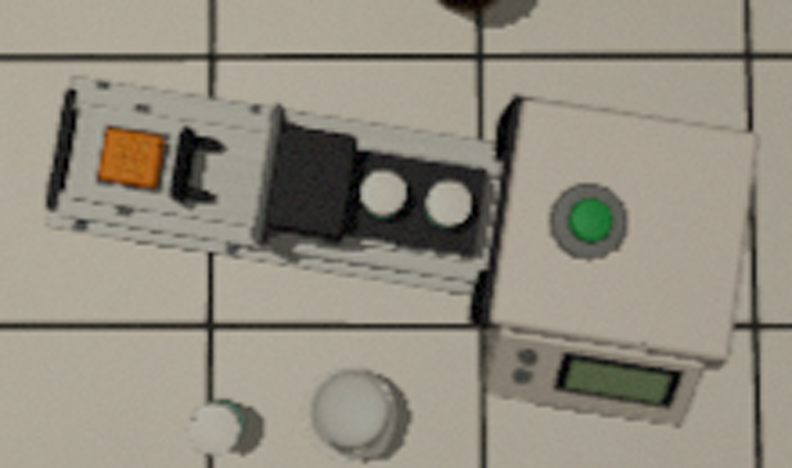

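Two measurements agree: the button is at (0.5014, 0.3277), the key at (0.4643, 0.0921), and they are 238.5 mm apart against 240 nominal. That makes reader -y = (-0.156, -0.988). I'll shut the fingers and go above the button with the jaw axis along reader y, a turn of about +0.19 rad.

```bash
python3 -m inch '[3.58,-3.34,0,0.024,3.58,-3.34,0,0.024,3.58,-3.34,0,0.024,3.58,-3.34,0,0.024,3.58,-3.34,0,0.024,3.58,-3.34,0,0.024,3.58,-3.34,0,0.024,3.58,-3.34,0,0.024,0,0,0,0,0,0,0,0]' 0 40
python3 - <<'E'
from h import *
s=manip.sense();print(s["t"],s["tcp_pos"],s["force"],R.from_quat(s["tool_rot"]).as_matrix().round(4))
T=wristT(s);p,d=optics.snapshot("wrist");cv2.imwrite("pics/w1.png",p[:,:,::-1])
print(optics.camera_model("wrist")["tool_from_camera"].round(3))
for nm,c,z in(("org",ORG,.048),("grn",GRN,.126)):
    for a,r in blobs(p,*c)[:2]: print(nm,a,r,onz("wrist",r[0],z,T).round(4))
E
```

```text
t: 1.35
tcp_pos: [0.4999, 0.3198, 0.2498]
tool_rot: [0.079, 0.997, -0.0, -0.001]
force: [-0.3, 0.7, 0.2]
finger_gap: -0.004
1.35 [0.49993291 0.31978063 0.24979093] [-0.28170988  0.7283201   0.21402118] [[-9.874e-01  1.579e-01 -1.800e-03]
 [ 1.580e-01  9.874e-01 -2.000e-04]
 [ 1.700e-03 -5.000e-04 -1.000e+00]]
[[ 0.     0.953  0.303  0.079]
 [ 1.    -0.001  0.001  0.001]
 [ 0.001  0.303 -0.953 -0.124]
 [ 0.     0.     0.     1.   ]]
org 755.0 ((287.0, 195.0), (30.0, 34.0), 90.0) [0.5003 0.3303 0.048 ]
```

View pics/w1.png

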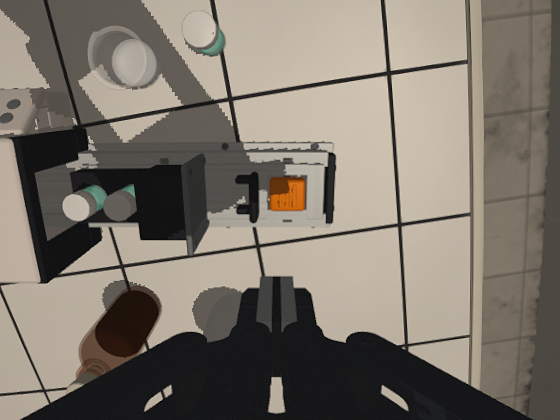

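The wrist view shows the button at (287,195), lined up with the lug at (252,195) and the rail level in the image. The closed fingers are at (276,300). Descending to just above the button.

```bash
python3 -m inch '[0.1,0.1,-4,0,0,0,-4,0,0,0,-4,0,0,0,-3.5,0,0,0,-1.7,0,0,0,0,0,0,0,0,0]'; python3 -m inch '[0,0,-0.3,0,0,0,-0.2,0,0,0,-0.2,0,0,0,0,0]';python3 -m inch '[0,0,-0.2,0,0,0,-0.2,0,0,0,0,0]'
```

```text
t: 2.28
tcp_pos: [0.5023, 0.3217, 0.0796]
tool_rot: [0.078, 0.997, 0.001, 0.001]
force: [0.4, 1.1, 0.0]
finger_gap: -0.003
t: 2.78
tcp_pos: [0.5015, 0.3208, 0.0712]
tool_rot: [0.079, 0.997, -0.0, -0.0]
force: [-0.3, 0.6, -0.9]
finger_gap: 0.001
t: 3.15
tcp_pos: [0.5016, 0.3209, 0.0672]
tool_rot: [0.079, 0.997, -0.0, -0.0]
force: [0.9, 0.2, -0.1]
finger_gap: 0.003
```

```bash
python3 -m inch '[0,0,-0.2,0,0,0,-0.2,0,0,0,0,0]';python3 -m inch '[0,0,-0.15,0,0,0,-0.15,0,0,0,0,0]'
python3 - <<'E'
from h import *
s=manip.sense();T=wristT(s)
p,d=optics.snapshot("wrist");cv2.imwrite("pics/w2.png",p[:,:,::-1])
E
```

```text
t: 3.52
tcp_pos: [0.5016, 0.321, 0.0635]
tool_rot: [0.079, 0.997, 0.0, 0.0]
force: [-1.7, -0.5, 4.8]
finger_gap: 0.002
t: 3.9
tcp_pos: [0.5017, 0.321, 0.0607]
tool_rot: [0.079, 0.997, 0.0, 0.0]
force: [-1.2, -0.3, 6.2]
finger_gap: -0.001
```

View pics/w2.png

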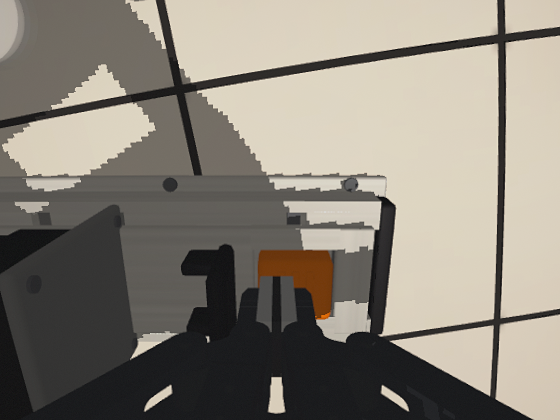

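The fingers are on the button at 6.2 N, pressed about 6.5 mm, with the lug (222,290) just ahead of them. Pressing slightly more, then pushing along reader -y.

```bash
python3 -m inch '[0,0,-0.1,0,-0.03,-0.2,0,0,-0.03,-0.2,0,0,-0.03,-0.2,0,0,-0.03,-0.2,0,0,-0.03,-0.2,0,0,0,0,0,0]'; python3 -m inch '[-0.07,-0.45,0,0,-0.07,-0.45,0,0,-0.07,-0.45,0,0,-0.07,-0.45,0,0,0,0,0,0]'
```

```text
t: 4.82
tcp_pos: [0.5002, 0.3115, 0.0599]
tool_rot: [0.079, 0.997, 0.001, 0.0]
force: [-2.1, 0.7, 6.5]
finger_gap: -0.003
t: 5.45
tcp_pos: [0.4973, 0.2931, 0.0599]
tool_rot: [0.079, 0.997, 0.0, 0.0]
force: [-1.0, -0.1, 6.3]
finger_gap: -0.003
```

Run:
```python
from h import *
s=manip.sense();T=wristT(s)
p,d=optics.snapshot("wrist");cv2.imwrite("pics/w3.png",p[:,:,::-1])
p,d=optics.snapshot("top");cv2.imwrite("pics/t3.png",cv2.resize(p[180:310,195:415,::-1],None,fx=3.6,fy=3.6))
```

```text
(no output)
```

View pics/w3.png

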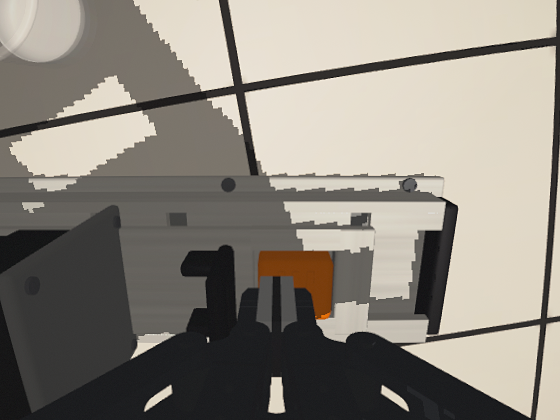

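View pics/t3.png

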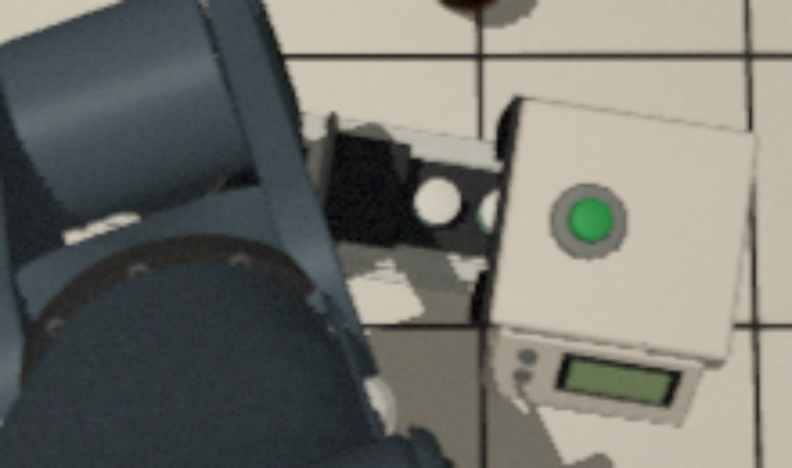

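The carriage rides with the fingers, about 28 mm in; the fingers haven't slipped on the button. Both vials are standing. About 87 mm remain.

```bash
python3 -m inch '[-0.078,-0.494,0,0,-0.078,-0.494,0,0,-0.078,-0.494,0,0,-0.078,-0.494,0,0,-0.078,-0.494,0,0,-0.078,-0.494,0,0,-0.078,-0.494,0,0,-0.078,-0.494,0,0,-0.078,-0.494,0,0,-0.078,-0.494,0,0,-0.078,-0.494,0,0,-0.078,-0.494,0,0,-0.078,-0.494,0,0,-0.078,-0.494,0,0,-0.078,-0.494,0,0,-0.078,-0.494,0,0,0,0,0,0]'; python3 -m inch '[-0.03,-0.2,0,0,-0.03,-0.2,0,0,0,0,0,0]';python3 -m inch '[-0.03,-0.2,0,0,-0.03,-0.2,0,0,0,0,0,0]'
python3 - <<'E'
from h import *
p,d=optics.snapshot("wrist");cv2.imwrite("pics/w4.png",p[:,:,::-1])
E
```

```text
t: 7.68
tcp_pos: [0.4846, 0.2138, 0.0597]
tool_rot: [0.079, 0.997, 0.0, -0.0]
force: [-1.1, -0.8, 6.4]
finger_gap: 0.003
t: 8.05
tcp_pos: [0.484, 0.2102, 0.0597]
tool_rot: [0.079, 0.997, 0.0, -0.0]
force: [-1.0, 0.8, 6.7]
finger_gap: 0.004
t: 8.43
tcp_pos: [0.484, 0.2066, 0.0598]
tool_rot: [0.079, 0.997, 0.001, 0.001]
force: [-1.2, 2.1, 6.8]
finger_gap: -0.001
```

View pics/w4.png

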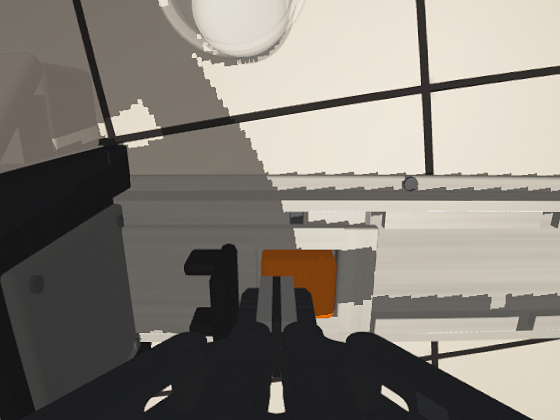

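The flange looks to be at the mouth (125,200). The fingers have started slipping towards the lug, after 115.8 mm of tool travel. I'll push on until the lug takes the force, to confirm the end stop.

```bash
python3 -m inch '[-0.03,-0.2,0,0,-0.03,-0.2,0,0,0,0,0,0]'; python3 -m inch '[-0.03,-0.2,0,0,0,0,0,0]';python3 -m inch '[-0.03,-0.2,0,0,0,0,0,0]'
```

```text
t: 8.85
tcp_pos: [0.4842, 0.2038, 0.06]
tool_rot: [0.08, 0.997, 0.002, 0.002]
force: [-0.1, 7.4, 5.8]
finger_gap: 0.003
t: 9.1
tcp_pos: [0.4842, 0.2036, 0.0601]
tool_rot: [0.08, 0.997, 0.003, 0.002]
force: [-0.3, 16.3, 4.5]
finger_gap: 0.001
t: 9.35
tcp_pos: [0.4842, 0.2034, 0.0601]
tool_rot: [0.081, 0.997, 0.005, 0.003]
force: [-0.9, 24.4, 3.8]
finger_gap: -0.004
```

It stops solid at 24 N, so it is at the end stop. Relaxing the push most of the way, then lifting straight up so the lock springs in.

```bash
python3 -m inch '[0.06,0.4,0,0,0,0,0,0]'; python3 -m inch '[0,0,0.4,0,0,0,0.5,0,0,0,0.5,0,0.05,0.3,0.5,0,0,0,3,0,0,0,4,0,0,0,4,0,0,0,3,0,0,0,0,0,0,0,0,0]'
python3 - <<'E'
from h import *
s=manip.sense();T=wristT(s);print(s["tcp_pos"])
p,d=optics.snapshot("wrist");cv2.imwrite("pics/w5.png",p[:,:,::-1])
W=T
for nm,c,z in(("org",ORG,.048),("grn",GRN,.126)):
    for a,r in blobs(p,*c)[:2]:
        u,v=r[0];o,rr=ray("wrist",r[0],T)
        print(nm,a,r,onz("wrist",r[0],z,T).round(4),(o+rr*d[int(v),int(u)]).round(4))
E
```

```text
t: 9.6
tcp_pos: [0.4842, 0.2038, 0.06]
tool_rot: [0.079, 0.997, 0.001, 0.002]
force: [-0.9, 5.9, 5.9]
finger_gap: 0.001
t: 10.85
tcp_pos: [0.4827, 0.2047, 0.2175]
tool_rot: [0.079, 0.997, -0.0, -0.001]
force: [-0.2, 0.1, -0.2]
finger_gap: 0.001
[0.48269676 0.20465359 0.21751285]
org 756.0 ((291.0, 202.5), (33.0, 38.0), 90.0) [0.482  0.2177 0.048 ] [0.4817 0.2177 0.0493]
grn 982.5 ((93.02459716796875, 234.77049255371094), (35.59425354003906, 35.7222900390625), 39.80556869506836) [0.4628 0.0941 0.126 ] [0.4615 0.0968 0.1307]
```

View pics/w5.png

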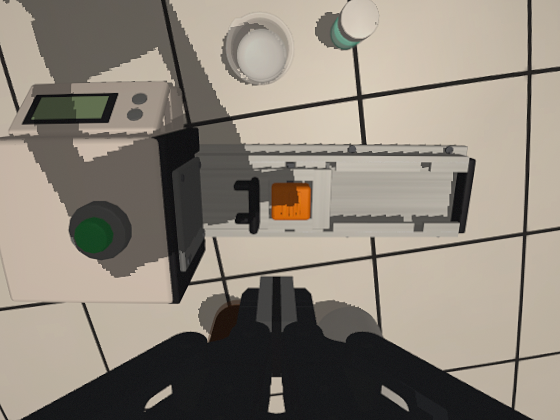

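The flange is flush in the mouth (190,215), and button to key measures 125.1 mm (home = 125). I'll check the button's height against the deck and rail.

Run:
```python
from h import *
s=manip.sense();T=wristT(s)
p,d=optics.snapshot("wrist")
def z(u,v):
    o,r=ray("wrist",(u,v),T); return (o+r*d[v,u])
def med(u0,u1,v0,v1): return np.median([z(u,v) for u in range(u0,u1,2) for v in range(v0,v1,2)],axis=0).round(4)
print("button",med(280,304,188,216),"deck",med(316,326,180,220),med(264,269,180,220),"roof",med(40,70,170,200),"key",med(85,102,226,243),"bench",med(500,540,100,140))
q,dt=optics.snapshot("top");cv2.imwrite("pics/t5.png",cv2.resize(q[180:310,195:415,::-1],None,fx=3.6,fy=3.6))
```

```text
button [0.4798 0.2178 0.049 ] deck [0.4857 0.2422 0.0347] [0.4786 0.1973 0.0352] roof [0.4294 0.0696 0.1097] key [0.4606 0.0972 0.1305] bench [ 4.485e-01  4.321e-01 -3.000e-04]
```

View pics/t5.png

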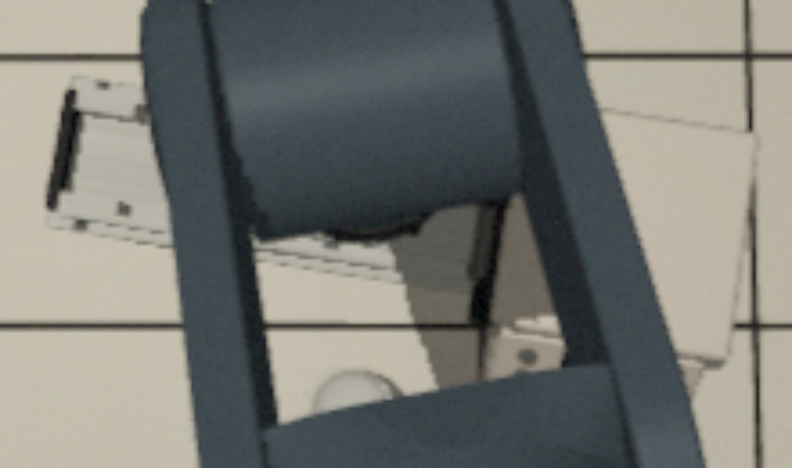

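The button stands 14 mm above the deck, so it is fully up and locked at home. Now to the key at about (0.4636, 0.093).

```bash
python3 -m inch '[-0.48,-2.79,0,0,-0.48,-2.79,0,0,-0.48,-2.79,0,0,-0.48,-2.79,0,0,0,0,-3,0,0,0,-2,0,0,0,0,0,0,0,0,0]'
python3 - <<'E'
from h import *
p,d=optics.snapshot("wrist");cv2.imwrite("pics/w6.png",p[:,:,::-1])
s=manip.sense();T=wristT(s)
for a,r in blobs(p,*GRN)[:2]: print(a,r,onz("wrist",r[0],.126,T).round(4),s["tcp_pos"])
E
```

```text
t: 12.0
tcp_pos: [0.4645, 0.0934, 0.1683]
tool_rot: [0.079, 0.997, -0.0, -0.0]
force: [0.5, 0.2, -0.8]
finger_gap: 0.004
1009.0 ((274.64154052734375, 265.04766845703125), (36.00004196166992, 44.098663330078125), 86.8201675415039) [0.4608 0.0943 0.126 ] [0.46471246 0.0933842  0.16866698]
```

View pics/w6.png

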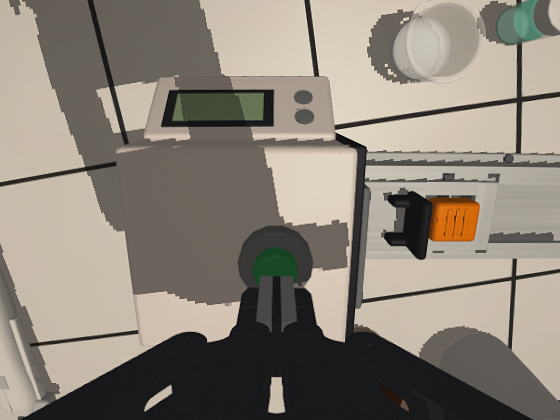

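The fingers (276,280) are centred over the green key (275,265). Press in small steps.

```bash
python3 -m inch '[-0.1,0,-1,0,0,0,-0.8,0,0,0,-0.3,0,0,0,0,0]'; python3 -m inch '[0,0,-0.2,0,0,0,-0.2,0,0,0,0,0]'; python3 -m inch '[0,0,-0.15,0,0,0,-0.1,0,0,0,0,0]'
```

```text
t: 12.55
tcp_pos: [0.463, 0.0934, 0.1471]
tool_rot: [0.079, 0.997, 0.0, -0.0]
force: [-1.0, 0.1, 2.3]
finger_gap: -0.001
t: 12.92
tcp_pos: [0.463, 0.0934, 0.144]
tool_rot: [0.079, 0.997, -0.0, -0.0]
force: [-3.2, 0.9, 8.3]
finger_gap: 0.003
t: 13.3
tcp_pos: [0.463, 0.0934, 0.1436]
tool_rot: [0.079, 0.997, -0.0, 0.001]
force: [-7.2, 0.5, 26.6]
finger_gap: 0.006
```

The key bottomed: contact at about 0.148, hard stop at 0.1436, with force well above 4 N. Releasing straight up.

```bash
python3 -m inch '[0,0,0.3,0,0,0,0.5,0,0,0,1,0,0,0,2,0,0,0,4,0,0,0,4,0,0,0,0,0,0,0,0,0]'
python3 - <<'E'
from h import *
s=manip.sense();T=wristT(s)
p,d=optics.snapshot("wrist");cv2.imwrite("pics/w7.png",p[:,:,::-1])
q,_=optics.snapshot("side");cv2.imwrite("pics/s7.png",q[:,:,::-1])
def med(r):
    u,v=map(int,r[0]);return np.median([ (lambda o,rr:o+rr*d[b,a])(*ray("wrist",(a,b),T)) for a in range(u-7,u+8,2) for b in range(v-7,v+8,2)],axis=0).round(4)
for c in(ORG,GRN):
    a,r=blobs(p,*c)[0];print(r,med(r))
E
```

```text
t: 14.3
tcp_pos: [0.463, 0.0933, 0.2586]
tool_rot: [0.079, 0.997, -0.0, -0.0]
force: [-0.4, 0.8, -0.3]
finger_gap: -0.003
((411.0, 193.5), (29.0, 34.0), 90.0) [0.4812 0.2167 0.0491]
((276.0, 218.5), (29.0, 28.0), 90.0) [0.4611 0.0944 0.1307]
```

View pics/w7.png

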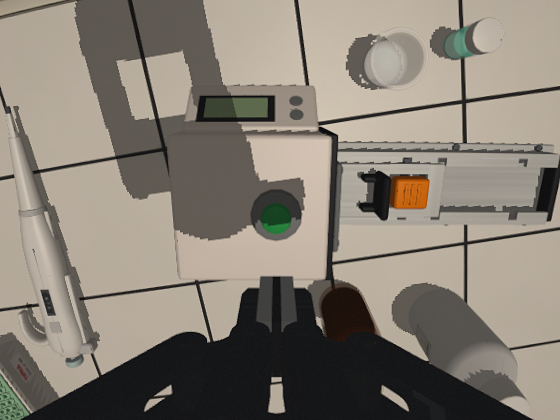

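View pics/s7.png

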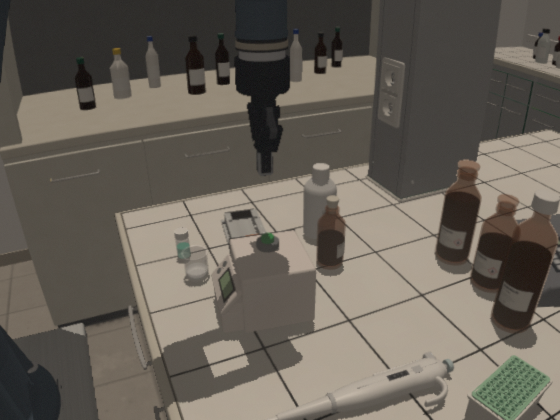

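The carriage is home with its button up, and the key has sprung back to 0.1307, as before the press. In the side view the bottles, beaker (197,265) and spare vial (182,245) are where they were. The arm is clear, so I'm handing in.

```bash
python3 -c "
from station import job;print(job.sign_off())"
```

```text
the job is handed in; nothing more can be done
None
```

The sample job is done and handed in at about 14.4 s, well under the 42 s limit. The hand-in reports no verdict.

- **Carriage:** I pressed the orange button about 7 mm with shut fingers (about 6.5 N) and pushed the carriage 115 mm into the bay. It met its end stop, with the push force rising to 24 N and no further movement. I then eased the push and lifted off.
- **Lock:** The button stands 14 mm above the deck, so it is fully up and locked. Button to key measures 125.1 mm, against 125 expected at home. A repeat after the key press gave about 124 mm, within measuring error.
- **Start key:** I pressed it once until it stopped hard (26.6 N at the fingertips), then released it. It sprang back to the height it had before.
- **Surroundings:** In the last pictures the bottles, beaker and spare vial stand where they were. The arm was clear, with nothing touching.

**Disagreement:** depth readings put the key's top about 4 mm higher than stated (0.130 against 0.126 m), both before and after the press. The fingers met the key at about that height too, so I took it as measured.

**Not checked:** the vials can't be seen inside the closed bay. They were standing 28 mm into the push and were not touched.

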